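Spring open the touch-latch parts chest

TASK

Somebody left a red-capped tin standing on the green lid of the parts chest: push it sideways, without lifting or tipping it, until it stands wholly on the dark rubber mat of the same chest. Then press the touch spot of the green lid so that its catch lets go and the spring raises the lid ajar, and leave it so. Keep the blue lid shut and leave everything else where it is.

Things in the scene. Friction and masses are not known exactly. Their poses are not given: they have to be found in the camera images.
- chest_green: green-lidded chest, fixed: dark wood box, 210 (x, depth) x 270 (y, width) x 80 mm high; origin at the centre of its underside, x away from the robot, y left, z up, yawed up to 0.25 rad. Its top is flush at 80 mm: left, the flat green lid (y -14 to 124, x -92 to 76 mm, 10 mm thick); right, a dark rubber mat (y -130 to -20, x -98 to 98 mm). No raised edges.
- chest_blue: blue-lidded chest, fixed: dark wood box, 210 (x, depth) x 270 (y, width) x 80 mm high; origin at the centre of its underside, x away from the robot, y left, z up, yawed up to 0.25 rad. Its top is flush at 80 mm: left, the flat blue lid (y -14 to 124, x -92 to 76 mm, 10 mm thick); right, a dark rubber mat (y -130 to -20, x -98 to 98 mm). No raised edges.
- green_push (a point): touch spot of the green lid: flat aluminium disc, 26 mm across, midway across the lid, its centre 20 mm behind the front (robot-side) edge; the point is that centre, on the top face (80 mm high when shut).
- green_lid (a joint): green lid angle: 0 shut, grows as the front edge rises; hinge along chest y at chest x 78, z 80 mm. Sprung touch catch: about 5 N down on the touch spot, 4 mm of travel (-0.025), frees it; stop at 6 mm (-0.04). Let go, it rises in about 1 s to stay ajar near 0.5 rad, front edge some 80 mm up. A lighter or shorter push leaves it caught.
- blue_lid (a joint): blue lid angle: 0 shut, grows as the front edge rises; hinge along chest y at chest x 78, z 80 mm. Sprung touch catch: about 5 N down on the touch spot, 4 mm of travel (-0.025), frees it; stop at 6 mm (-0.04). Let go, it rises in about 1 s to stay ajar near 0.5 rad, front edge some 80 mm up. A lighter or shorter push leaves it caught.
- tin: round aluminium tin with a red cap, 56 mm across, 58 mm high, about 0.15 kg, standing upright on the green lid at first; origin at the centre of its underside. Its weight alone does not release the catch.
- jar: amber glass screw jar with a white cap, 48 mm across, 60 mm high, standing on the blue lid; origin at the centre of its underside; to be left alone
- driver: round loudspeaker driver lying face up on the bench, 124 mm across, 64 mm high; origin at the centre of its underside; to be left alone
- mug: blue ceramic mug, 76 mm across, 85 mm high, with a handle at its own +y; origin at the centre of its underside; to be left alone
- screwdriver: screwdriver with an orange handle, lying on the bench along its own x; to be left alone
- offcut: plywood offcut 160 x 60 x 18 mm lying on the bench; origin at the centre of its underside; to be left alone
There are look-alikes about, which are no part of the job. Several things have the shape of the tin; the one meant has the colours described above.

How it is judged:
By the outcome, as a careful person would: the job done as asked, in the order asked, and still so for the second after the job is handed in, with the robot touching nothing.
It also fails if it takes over 43 s, if anything falls off the work surface, if the arm or the gripper's body presses on something with over 40 N, if the wrist force passes 120 N, or if a joint passes its speed limit or range.

ROBOT

A 6-joint arm with a two-finger parallel gripper is mounted at the origin on the work surface. World frame = base frame: x ahead of the robot, y to its left, z up, the work surface at z = 0. Lengths are in m, angles in rad, forces in N, time in s.
With the tool pointing down it reaches from about 0.35 to 0.775 m from the base axis. Payload 5.5 kg.
Tool frame: the origin (TCP) lies between the finger pads; the fingertips stand 19 mm ahead of it and the grasp point (between the pads) is the TCP (env.tcp_to_tips is the distance from the TCP to the fingertips, in m); z points along the fingers, y is the direction in which the jaws open and shut (so a half turn about z gives the same grasp; the last joint's range is limited). The gripper opens to 85 mm and grips with 20 to 120 N. Pads are 22 mm wide; open, the fingers measure 114 mm over their backs; the gripper's body (76 mm by 85 mm) begins 54 mm behind the grasp point. The pads swing forward as they close: fully open they stand 13 mm farther back than shut.
Start: joints at [1.183, 0.313, 0.046, 1.304, 0, 1.431], TCP at [0.141, 0.557, 0.25] pointing down, gripper open.
Joint ranges: [-2.76, 2.76], [-0.86, 1.69], [-1.03, 1.26], [-2.2, 2.34], [-1.47, 1.5], [-3.14, 3.14]. Speed limits (rad/s): [2.57, 2.57, 3.14, 3.14, 3.14, 3.14].

INTERFACE

Orientations are given as a unit quaternion [w, x, y, z].
In Python, from workcell import env, eyes, job gives the robot as it stands. The module is installed in compiled form; this text tells all that it offers.
- The arm moves only by the tool move_arm, never from a script. Its argument "commands" is a list of rows, each a list of 3 entries, a list of its own where there are three numbers: the shift along the world's x, y, z as a fraction of full scale, then the turn, a rotation vector about the world's x, y, z as a fraction of full scale, then the gripper command: -1 is shut, 1 is fully open, values between are in proportion. In form: [[[x, y, z], [wx, wy, wz], gripper], ...]. A call has 1 to 5 rows; each row shifts and turns the commanded pose from where the row before left it; what a row does not reach is not made up. Full scale, the value 1, is 0.04 m for a shift and 8 degrees for a turn. A row lasts 1/10 s, in which the tool goes at most 50 mm and 8.59 degrees, less where a joint would pass 70% of its speed; a pose out of reach is approached as far as the arm can. A call with a number of a shift or a turn outside -1 to 1 is refused whole. A call with a gripper value outside its range is refused whole. The fingers move at their own pace and stop on an object; "newtons" is the grip in N (left out, the last holds). Time passes only in rows, so rows that do not move let the fingers close. It gives the time, the measured TCP pose, the force and the opening at its end, in the units of the state.
- env.get_state(): the state, without advancing time (a new reading comes with each control period).
- eyes.read_camera(name): name is "side" or "top" or "wrist"; returns a dict with "frame" (400x640x3 uint8, red, green, blue), "mtx" (3x3 intrinsics, pixels), "camera_from_world" (4x4, takes a point from world to camera coordinates); the wrist camera has in their place "mount" (4x4, takes a point from camera to tool coordinates, whose origin is the TCP and whose axes are the flange's). Camera axes: x right, y down, z forward; pixel columns grow to the right and rows downward; lengths in m; the calibration is good to about 2 mm. A picture is of the moment at which its call begins: read the wrist's pose just before it. There is no depth.
- job.hand_in(): hands the job in, once; it reports no verdict.
The state is a dict: "clock": time; "joint_pos": joint angles; "qvel": joint speeds; "tau": joint torques, N m; "tcp_pos": TCP position; "orientation": TCP orientation; "wrist_force": force on the tool from outside, world axes, zero at the start; "ft_torque": the same for the moment, N m; "finger_gap": finger opening in m.
Only numpy, scipy, OpenCV 4.12 (cv2) and the standard library are available. Lean on these libraries where they do the work, as an engineer would, in place of code of your own. Each camera call takes 0.05 s, during which the arm holds its last target.

## Working session

There is one attempt and no reset: what is moved stays moved. The work goes in short steps, Python scripts to look and compute and a tool call to move; the robot and the scene stay as the last step left them, time stands still between calls to the robot, and variables do not carry over. Pictures are saved under pics/ and viewed, and the job is handed in when it is done.

Besides the shell and the picture viewer there is one more tool, called as name(argument=value, ...), one argument or row to a line, values as JSON. move_arm: Moves the arm, as the interface text tells. Its arguments: {"type":"object","properties":{"commands":{"type":"array","items":{"type":"array"}},"newtons":{"type":"number"}},"required":["commands"]}

```bash
mkdir -p pics; cat > h.py <<'E'
import numpy as np, cv2
from workcell import env, eyes, job
def snap(n,f):
    d=eyes.read_camera(n); cv2.imwrite(f'pics/{f}.png',d['frame'][:,:,::-1]); return d
def ray(d,u,v,z):
    T=d['camera_from_world'];R=T[:3,:3];t=T[:3,3];c=-R.T@t
    r=R.T@np.linalg.inv(d['mtx'])@np.array([u,v,1.]); return c+r*(z-c[2])/r[2]
def proj(d,p):
    T=d['camera_from_world']; q=d['mtx']@(T[:3,:3]@np.array(p)+T[:3,3]); return q[:2]/q[2]
E
python3 - <<'E'
from h import *
import pickle
o={}
for n in ['top','side']: o[n]=snap(n,n+'0')
pickle.dump(o,open('cam.pkl','wb'))
s=env.get_state();print(s)
for n in o: print(o[n]['camera_from_world'].round(3).tolist(),o[n]['mtx'].tolist())
E
```

```text
{'clock': 0.1, 'joint_pos': array([ 1.18339320e+00,  3.13914402e-01,  4.50913084e-02,  1.30363570e+00,
       -5.45832637e-06,  1.43120848e+00]), 'qvel': array([ 0.00070079, -0.00174784,  0.0026777 ,  0.00021827,  0.00088302,
       -0.00166392]), 'tau': array([ 2.02461553e-03, -4.81724310e+01,  2.99244636e+01,  1.27458310e-02,
       -1.40416128e-04, -8.63422720e-07]), 'tcp_pos': array([0.14087592, 0.55702153, 0.24950372]), 'orientation': array([-2.13866059e-04,  1.23590779e-01,  9.92332922e-01, -8.03256393e-04]), 'wrist_force': array([0.34114648, 0.05712888, 0.75357491]), 'ft_torque': array([ 0.0128247 ,  0.02937265, -0.03185764]), 'finger_gap': 0.08515445300917389}
[[-0.017, -1.0, -0.023, 0.027], [-0.996, 0.019, -0.086, 0.628], [0.086, 0.022, -0.996, 1.166], [0.0, 0.0, 0.0, 1.0]] [[423.3573165773171, 0.0, 321.26750001215703], [0.0, 423.3573165773171, 201.4460535477164], [0.0, 0.0, 1.0]]
[[0.888, -0.46, 0.017, -0.557], [-0.297, -0.601, -0.742, 0.248], [0.352, 0.654, -0.67, 0.953], [0.0, 0.0, 0.0, 1.0]] [[388.85508307919577, 0.0, 321.64037638414914], [0.0, 388.85508307919577, 195.5270681116352], [0.0, 0.0, 1.0]]
```

View pics/top0.png

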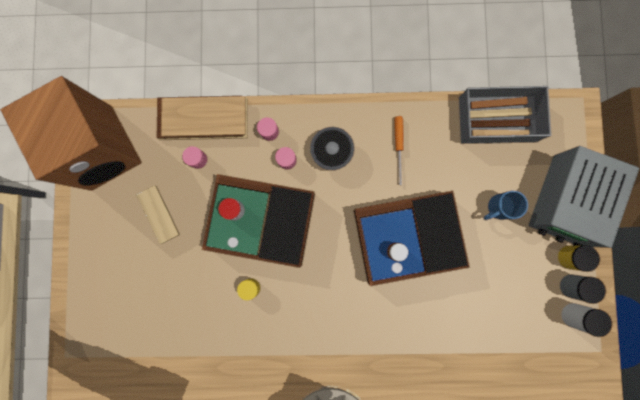

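View pics/side0.png

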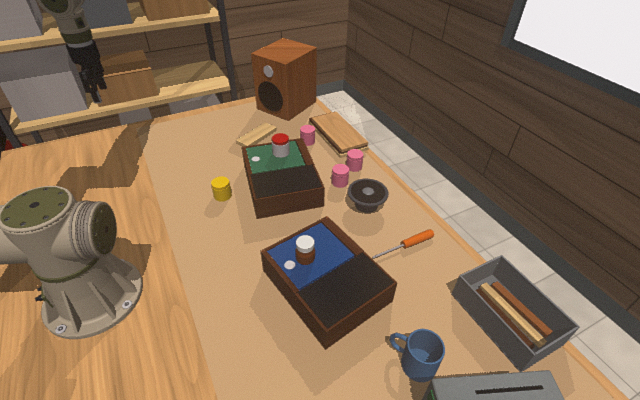

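```bash
python3 - <<'E'
from h import *
import pickle
o=pickle.load(open('cam.pkl','rb'))
s=env.get_state()
for n in o: print(n,proj(o[n],s['tcp_pos']))
a=o['top']['frame'][165:305,135:335,::-1]; cv2.imwrite('pics/tz.png',cv2.resize(a,None,fx=4,fy=4,interpolation=cv2.INTER_CUBIC))
a=o['side']['frame'][120:225,200:350,::-1]; cv2.imwrite('pics/sz.png',cv2.resize(a,None,fx=5,fy=5,interpolation=cv2.INTER_CUBIC))
E
```

```text
top [ 79.27338105 415.5946879 ]
side [99.94482371 93.94882824]
```

View pics/tz.png

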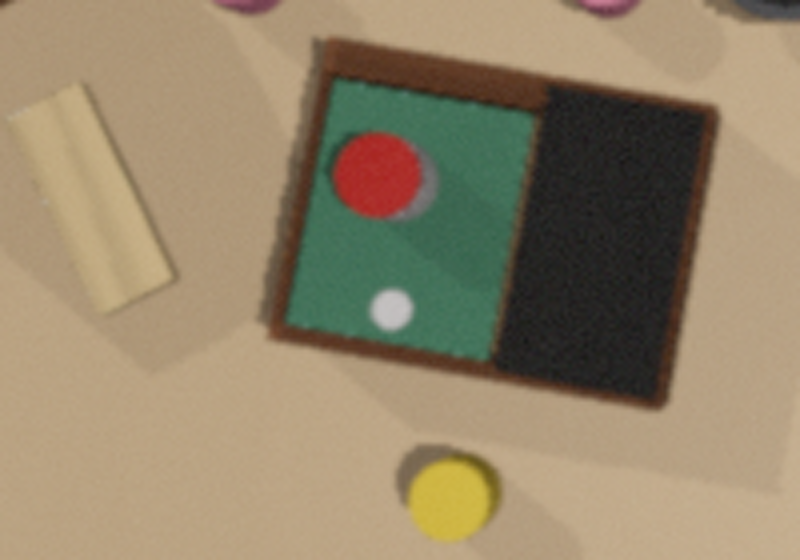

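View pics/sz.png

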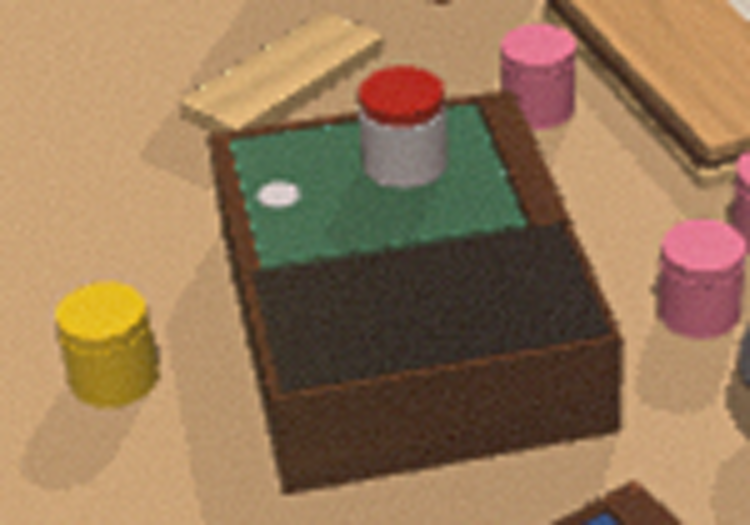

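```bash
python3 - <<'E'
from h import *
import pickle
from scipy.optimize import least_squares
o=pickle.load(open('cam.pkl','rb'))
P={'BL':(.076,.124),'BR':(.076,-.014),'FL':(-.092,.124),'FR':(-.092,-.014),'mBL':(.098,-.02),'mBR':(.098,-.13),'mFR':(-.098,-.13),'mFL':(-.098,-.02),'S':(-.072,.055)}
top={'BL':(332,78),'BR':(537,113),'FL':(285,325),'FR':(493,362),'mBL':(548,85),'mBR':(708,110),'mFR':(655,400),'mFL':(497,368),'S':(391,310)}
side={'BL':(478,107),'BR':(527,228),'FL':(228,143),'FR':(262,267),'mBR':(610,335),'mFR':(283,388),'S':(279,194)}
uvt=lambda p:np.array([(p[0]+.5)/4-.5+135,(p[1]+.5)/4-.5+165])
uvs=lambda p:np.array([(p[0]+.5)/5-.5+200,(p[1]+.5)/5-.5+120])
def W(q,p):
    c,s=np.cos(q[2]),np.sin(q[2]); return np.array([q[0]+c*p[0]-s*p[1],q[1]+s*p[0]+c*p[1],q[3]])
def f(q,sel='ts'):
    r=[]
    if 't' in sel: r+=[proj(o['top'],W(q,P[k]))-uvt(top[k]) for k in top]
    if 's' in sel: r+=[proj(o['side'],W(q,P[k]))-uvs(side[k]) for k in side]
    return np.concatenate(r)
R=least_squares(f,[.55,.1,0,.08]);q=R.x;print(q,np.round(R.fun.reshape(-1,2),1).tolist())
for sel,z in (('t',.08),('s',.08)):
    r2=least_squares(lambda x:f([*x,z],sel),q[:3]);print(sel,r2.x)
# tin cap
g=lambda p:np.concatenate([proj(o['top'],p)-uvt((377,175)),proj(o['side'],p)-uvs((401,88))])
r=least_squares(g,[.6,.2,.13]);print('cap',r.x,r.fun)
t=ray(o['top'],*uvt((377,175)),.138);print(t)
c,s=np.cos(q[2]),np.sin(q[2]);d=t[:2]-q[:2];print('tin in chest',c*d[0]+s*d[1],-s*d[0]+c*d[1])
print('spot',W(q,P['S']), ray(o['top'],*uvt(top['S']),.08))
# neighbours: yellow tin, pinks
print('yellow',ray(o['top'],247.5,289,.058)); print('pinks',[ray(o['top'],*p,.058) for p in((193,157),(286,157),(267,128))])
E
```

```text
[ 0.5767792   0.18575215 -0.19313553  0.08018386] [[0.8, 0.3], [-0.7, 0.3], [0.4, -0.3], [-1.4, -0.4], [0.2, -0.3], [0.1, 0.4], [0.3, 0.0], [-0.6, 0.7], [0.4, 0.6], [-0.1, -0.4], [0.2, -0.8], [0.6, -0.3], [0.2, 0.1], [0.7, -0.3], [0.2, 0.9], [-0.3, 0.6]]
t [ 0.57712229  0.18567131 -0.18995772]
s [ 0.5763064   0.18620184 -0.19994066]
cap [0.60464583 0.24979766 0.13998142] [-0.03611568  0.09569578  0.12661131 -0.00520421]
[0.60503682 0.25018446 0.138     ]
tin in chest 0.015365284833160754 0.06865801846038258
spot [0.51667442 0.25354902 0.08018386] [0.51831738 0.25462207 0.08      ]
yellow [0.39105894 0.21846424 0.058     ]
pinks [array([0.75662335, 0.37042911, 0.058     ]), array([0.750987  , 0.11032513, 0.058     ]), array([0.8342802 , 0.16273983, 0.058     ])]
```

move_arm(
  commands=[
    [[0.79,-0.41,0],[0,0,-0.724],-0.15],
    [[0.79,-0.41,0],[0,0,-0.724],-0.15],
    [[0.79,-0.41,0],[0,0,-0.724],-0.15],
    [[0.79,-0.41,0],[0,0,-0.724],-0.15],
    [[0.79,-0.41,0],[0,0,-0.724],-0.15],
  ],
)

```text
clock: 0.6
tcp_pos: [0.2999, 0.4745, 0.2499]
orientation: [-0.0, 0.37, 0.929, -0.0]
wrist_force: [-0.4, 0.1, -0.6]
finger_gap: 0.0365
```

move_arm(
  commands=[
    [[0.79,-0.41,0],[0,0,-0.724],-0.15],
    [[0.79,-0.41,0],[0,0,-0.724],-0.15],
    [[0.79,-0.41,0],[0,0,-0.724],-0.15],
    [[0.79,-0.41,0],[0,0,-0.724],-0.15],
    [[0.79,-0.41,0],[0,0,-0.724],-0.15],
  ],
)

```text
clock: 1.1
tcp_pos: [0.458, 0.3925, 0.2498]
orientation: [-0.0, 0.59, 0.807, -0.0]
wrist_force: [0.4, 0.5, -0.1]
finger_gap: 0.036
```

move_arm(
  commands=[
    [[0.79,-0.41,0],[0,0,-0.724],-0.15],
    [[0.79,-0.41,0],[0,0,-0.724],-0.15],
    [[0.79,-0.41,0],[0,0,-0.724],-0.15],
    [[0.79,-0.41,0],[0,0,-0.724],-0.15],
    [[0.79,-0.41,0],[0,0,-0.724],-0.15],
  ],
)

```text
clock: 1.6
tcp_pos: [0.616, 0.3105, 0.2496]
orientation: [-0.0, 0.773, 0.634, -0.0]
wrist_force: [0.4, 0.7, -0.4]
finger_gap: 0.0361
```

```bash
python3 - <<'E'
from h import *
from scipy.spatial.transform import Rotation as Ro
s=env.get_state();q=s['orientation'];R=Ro.from_quat([*q[1:],q[0]]).as_matrix();print(R.round(3),s['tcp_pos'],env.tcp_to_tips)
d=snap('wrist','w1');M=d['mount'];print(M.round(3),d['mtx'][0])
T=np.eye(4);T[:3,:3]=R;T[:3,3]=s['tcp_pos'];d['camera_from_world']=np.linalg.inv(T@M)
import pickle;pickle.dump(d,open('w1.pkl','wb'))
c,s_=np.cos(-.193),np.sin(-.193)
for n,p in dict(tincap=(.0154,.0687,.138),spot=(-.072,.055,.08),mFR=(-.098,-.13,.08),FL=(-.092,.124,.08),BL=(.076,.124,.08)).items():
    print(n,proj(d,(.5768+c*p[0]-s_*p[1],.1858+s_*p[0]+c*p[1],p[2])))
E
```

```text
[[ 0.196  0.981 -0.001]
 [ 0.981 -0.196 -0.   ]
 [-0.001 -0.001 -1.   ]] [0.61600462 0.31053937 0.24964958] 0.019
[[ 0.    -0.955 -0.298  0.076]
 [ 1.     0.     0.    -0.001]
 [-0.    -0.298  0.955 -0.125]
 [ 0.     0.     0.     1.   ]] [347.88662322   0.         318.38285496]
tincap [320.85200058 280.6119041 ]
spot [227.34102402 262.05844538]
mFR [217.56691342 414.35276058]
FL [198.12357317 191.28968854]
BL [389.31552009 190.51754326]
```

View pics/w1.png

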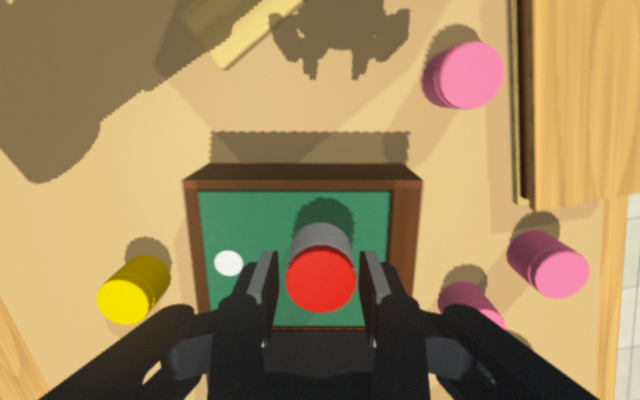

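The wrist view agrees with the fit to about 1 px: tin cap at (320,280), touch spot at (228,263). I'm lowering behind the tin.

move_arm(
  commands=[
    [[0,0,-0.89],[0,0,0],-0.15],
    [[0,0,-0.89],[0,0,0],-0.15],
    [[0,0,-0.89],[0,0,0],-0.15],
    [[0,0,-0.89],[0,0,0],-0.15],
    [[0,0,0],[0,0,0],-0.15],
  ],
)

```text
clock: 2.15
tcp_pos: [0.6107, 0.3099, 0.1013]
orientation: [-0.002, 0.772, 0.636, -0.006]
wrist_force: [-0.3, -0.3, -0.4]
finger_gap: 0.0362
```

move_arm(
  commands=[
    [[0,0,0],[0,0,0],-0.15],
    [[0,0,0],[0,0,0],-0.15],
  ],
)

```text
clock: 2.35
tcp_pos: [0.6163, 0.3121, 0.1103]
orientation: [0.001, 0.772, 0.636, 0.002]
wrist_force: [0.5, 0.3, 0.6]
finger_gap: 0.0365
```

```bash
python3 - <<'E'
from h import *
snap('side','s2');d=cv2.imread('pics/s2.png');cv2.imwrite('pics/s2z.png',cv2.resize(d[80:220,180:360],None,fx=4,fy=4,interpolation=cv2.INTER_CUBIC))
print(env.get_state())
E
```

```text
{'clock': 2.4, 'joint_pos': array([ 3.52649790e-01,  5.98347814e-01,  1.45478255e-01,  1.11353468e+00,
       -9.28040601e-05,  2.11655073e+00]), 'qvel': array([-0.00027698, -0.00509478, -0.00051066, -0.00591854, -0.00074414,
        0.00072366]), 'tau': array([-8.53442762e-03, -6.06424856e+01,  2.79420787e+01,  3.80750955e-02,
       -4.38071220e-04, -8.00161197e-04]), 'tcp_pos': array([0.61659348, 0.31214569, 0.11074321]), 'orientation': array([7.68275239e-04, 7.71978358e-01, 6.35645019e-01, 2.05779196e-03]), 'wrist_force': array([ 0.54293292, -0.10153332, -0.30357743]), 'ft_torque': array([-0.01865599, -0.00774855, -0.00164195]), 'finger_gap': 0.036373935579749016}
```

View pics/s2z.png

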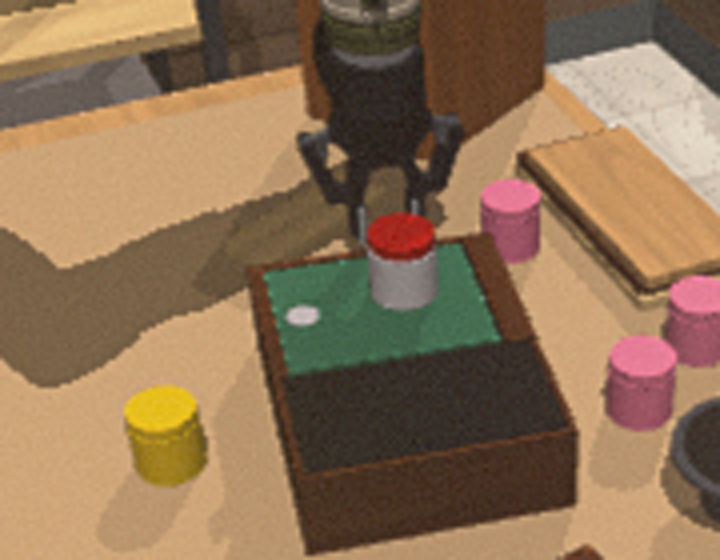

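move_arm(
  commands=[
    [[0,0,0],[0,0,0],-0.15],
    [[0,0,0],[0,0,0],-0.15],
  ],
)

```text
clock: 2.6
tcp_pos: [0.6159, 0.3118, 0.1096]
orientation: [0.0, 0.772, 0.636, 0.001]
wrist_force: [-0.2, 0.6, -0.1]
finger_gap: 0.0362
```

move_arm(
  commands=[
    [[-0.038,-0.196,-0.03],[0,0,0],-0.15],
    [[-0.038,-0.196,-0.03],[0,0,0],-0.15],
    [[-0.038,-0.196,0],[0,0,0],-0.15],
    [[-0.038,-0.196,0],[0,0,0],-0.15],
    [[-0.038,-0.196,0],[0,0,0],-0.15],
  ],
)

```text
clock: 3.1
tcp_pos: [0.6074, 0.2714, 0.1055]
orientation: [-0.0, 0.772, 0.635, 0.0]
wrist_force: [-0.2, -0.2, 0.3]
finger_gap: 0.0367
```

move_arm(
  commands=[
    [[-0.038,-0.196,0],[0,0,0],-0.15],
    [[-0.038,-0.196,0],[0,0,0],-0.15],
    [[-0.038,-0.196,0],[0,0,0],-0.15],
    [[-0.038,-0.196,0],[0,0,0],-0.15],
    [[-0.038,-0.196,0],[0,0,0],-0.15],
  ],
)

```text
clock: 3.6
tcp_pos: [0.5997, 0.2324, 0.1055]
orientation: [0.0, 0.772, 0.636, 0.0]
wrist_force: [0.3, 0.5, -0.2]
finger_gap: 0.0364
```

```bash
python3 - <<'E'
from h import *
snap('side','s3');d=cv2.imread('pics/s3.png');cv2.imwrite('pics/s3z.png',cv2.resize(d[80:220,180:360],None,fx=4,fy=4,interpolation=cv2.INTER_CUBIC))
E
```

```text
(no output)
```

View pics/s3z.png

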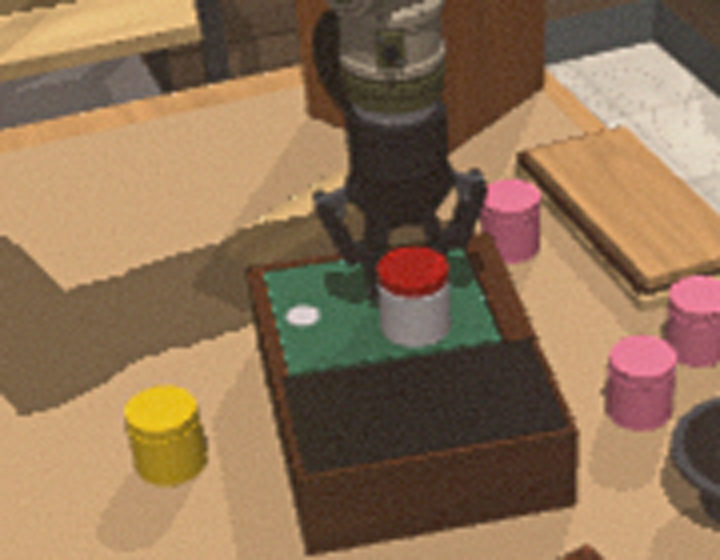

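The tin is sliding upright, cradled between both fingers. Carrying on with the push.

move_arm(
  commands=[
    [[-0.038,-0.196,0],[0,0,0],-0.15],
    [[-0.038,-0.196,0],[0,0,0],-0.15],
    [[-0.038,-0.196,0],[0,0,0],-0.15],
    [[-0.038,-0.196,0],[0,0,0],-0.15],
    [[-0.038,-0.196,0],[0,0,0],-0.15],
  ],
)

```text
clock: 4.15
tcp_pos: [0.5922, 0.1932, 0.1056]
orientation: [0.0, 0.772, 0.636, 0.0]
wrist_force: [-0.8, 1.0, -0.3]
finger_gap: 0.0363
```

move_arm(
  commands=[
    [[-0.038,-0.196,0],[0,0,0],-0.15],
    [[-0.038,-0.196,0],[0,0,0],-0.15],
    [[-0.038,-0.196,0],[0,0,0],-0.15],
    [[-0.038,-0.196,0],[0,0,0],-0.15],
    [[-0.019,-0.1,0],[0,0,0],-0.15],
  ],
)

```text
clock: 4.65
tcp_pos: [0.5852, 0.1577, 0.1055]
orientation: [0.0, 0.772, 0.635, -0.0]
wrist_force: [-0.0, 0.2, -0.1]
finger_gap: 0.0362
```

```bash
cat > tin.py <<'E'
from h import *
import sys
n=sys.argv[1]
a=snap('side','s'+n);b=snap('top','t'+n)
z=cv2.resize(cv2.imread(f'pics/s{n}.png')[60:220,180:360],None,fx=3,fy=3,interpolation=cv2.INTER_CUBIC)
y=cv2.resize(cv2.imread(f'pics/t{n}.png')[165:305,180:325],None,fx=3,fy=3,interpolation=cv2.INTER_CUBIC)
y=cv2.copyMakeBorder(y,0,z.shape[0]-y.shape[0],0,0,cv2.BORDER_CONSTANT)
cv2.imwrite(f'pics/c{n}.png',cv2.resize(np.hstack([z,y]),None,fx=.8,fy=.8))
def red(d):
    f=d['frame'].astype(int);m=((f[:,:,0]>110)&(f[:,:,1]<75)&(f[:,:,2]<75)).astype('uint8')
    m[:140 if 0 else 100]=0
    k,l,st,c=cv2.connectedComponentsWithStats(m);i=1+np.argmax(st[1:,4]);return c[i],st[i].tolist()
print(env.get_state()['tcp_pos'])
for d in (a,b):
    c,st=red(d);p=ray(d,*c,.138)
    e=p[:2]-[.5768,.1858];cc,s=np.cos(-.193),np.sin(-.193)
    print(c,st,p,'chest',cc*e[0]+s*e[1],-s*e[0]+cc*e[1])
E
python3 tin.py 4
```

```text
[0.58526126 0.15770685 0.10548934]
[288.22564103 161.76923077] [279, 156, 19, 13, 195] [0.57731909 0.12269454 0.138     ] chest 0.012613334002776712 -0.06183423671775181
[279.609375   217.73046875] [271, 207, 17, 22, 256] [0.57863368 0.11989863 0.138     ] chest 0.014439784268060899 -0.06432608773512072
```

View pics/c4.png

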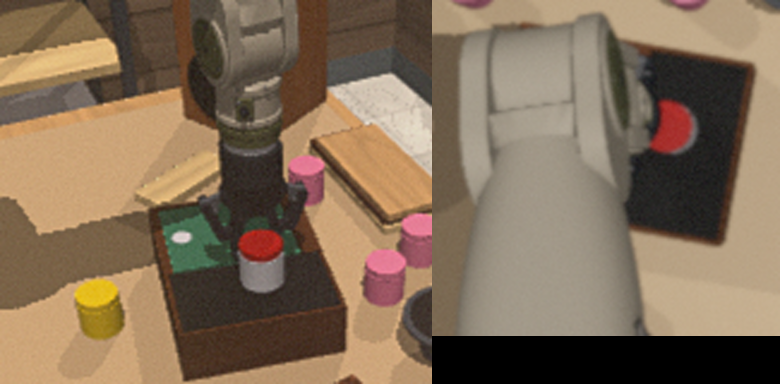

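move_arm(
  commands=[
    [[-0.034,-0.17,0],[0,0,0],-0.15],
    [[-0.034,-0.17,0],[0,0,0],-0.15],
    [[-0.01,-0.06,0],[0,0,0],-0.15],
    [[0,0,0],[0,0,0],-0.15],
  ],
)

```text
clock: 5.15
tcp_pos: [0.5821, 0.142, 0.1055]
orientation: [0.0, 0.772, 0.635, -0.0]
wrist_force: [-0.1, -0.2, 0.0]
finger_gap: 0.0366
```

move_arm(
  commands=[
    [[0.03,0.15,0],[0,0,0],-0.15],
    [[0.06,0.3,0],[0,0,0],-0.15],
    [[0.06,0.3,0],[0,0,0],-0.15],
    [[0.06,0.3,0.1],[0,0,0],-0.15],
    [[0.03,0.15,0.4],[0,0,0],-0.15],
  ],
)

```text
clock: 5.65
tcp_pos: [0.5908, 0.1924, 0.1241]
orientation: [-0.001, 0.772, 0.636, -0.001]
wrist_force: [0.5, -0.2, -0.4]
finger_gap: 0.0364
```

move_arm(
  commands=[
    [[-0.2,0.3,0.6],[0,0,0],-1],
    [[-0.4,0.4,0.4],[0,0,0],-1],
    [[-0.4,0.4,0.2],[0,0,0],-1],
    [[-0.4,0.3,0],[0,0,0],-1],
    [[-0.3,0.2,0],[0,0,0],-1],
  ],
)

```text
clock: 6.15
tcp_pos: [0.5225, 0.2561, 0.1735]
orientation: [-0.0, 0.772, 0.636, -0.0]
wrist_force: [0.2, 0.0, -0.1]
finger_gap: -0.0
```

```bash
python3 tin.py 5; python3 -c "
from h import *
print(env.get_state())"
```

```text
[0.5216786  0.25573207 0.17292775]
[289.61  165.205] [281, 159, 18, 14, 200] [0.57427688 0.10581502 0.138     ] chest 0.012865171191737522 -0.07898386285904568
[283.00828729 218.1519337 ] [273, 208, 21, 22, 362] [0.57739798 0.11120895 0.138     ] chest 0.014893745252798647 -0.07309144274577946
{'clock': 6.25, 'joint_pos': array([ 3.17617382e-01,  3.58740927e-01, -8.11247634e-02,  1.13279550e+00,
        6.61621523e-05,  2.07906834e+00]), 'qvel': array([-0.03433775,  0.01844502,  0.02543394, -0.0103006 , -0.01558957,
       -0.01855067]), 'tau': array([  0.71546836, -50.26319146,  28.73867333,   0.06800631,
         0.09893031,   0.14044281]), 'tcp_pos': array([0.5216786 , 0.25573207, 0.17292775]), 'orientation': array([-3.70125830e-04,  7.71200600e-01,  6.36591521e-01, -8.56461756e-04]), 'wrist_force': array([ 0.20935966, -0.1873484 ,  0.93361283]), 'ft_torque': array([-0.01129837,  0.01448246,  0.02503668]), 'finger_gap': 0.0002792652482355692}
```

View pics/c5.png

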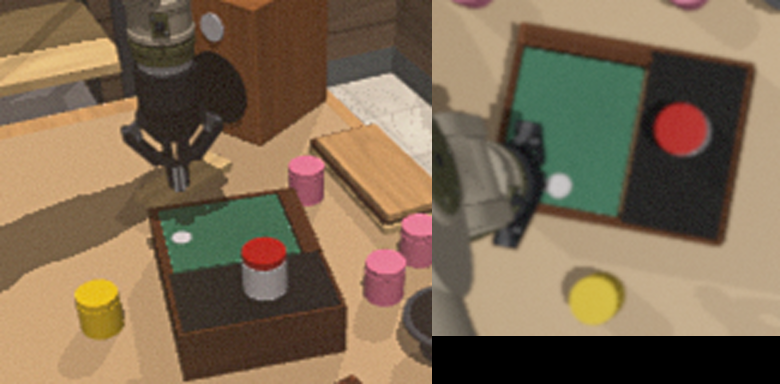

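move_arm(
  commands=[
    [[-0.1,-0.04,-0.4],[0,0,0],-1],
    [[0,0,-0.4],[0,0,0],-1],
    [[0,0,-0.4],[0,0,0],-1],
    [[0,0,-0.25],[0,0,0],-1],
    [[0,0,-0.1],[0,0,0],-1],
  ],
)

```text
clock: 6.75
tcp_pos: [0.5194, 0.2522, 0.1098]
orientation: [-0.0, 0.772, 0.635, -0.001]
wrist_force: [-0.2, -0.1, -0.5]
finger_gap: 0.0001
```

move_arm(
  commands=[
    [[0,0,0],[0,0,0],-1],
    [[0,0,0],[0,0,0],-1],
  ],
)

```text
clock: 6.95
tcp_pos: [0.5204, 0.2529, 0.112]
orientation: [0.0, 0.772, 0.635, 0.0]
wrist_force: [-0.1, 0.2, -0.1]
finger_gap: 0.0006
```

```bash
python3 tin.py 6
```

```text
[0.52053711 0.25302092 0.11234056]
[289.58415842 165.11386139] [281, 159, 18, 14, 202] [0.57438512 0.10624423 0.138     ] chest 0.012889077751162513 -0.07854185552075939
[283.01385042 218.11357341] [273, 208, 21, 22, 361] [0.5774957  0.11119379 0.138     ] chest 0.014992552080318439 -0.07308757789020827
```

View pics/c6.png

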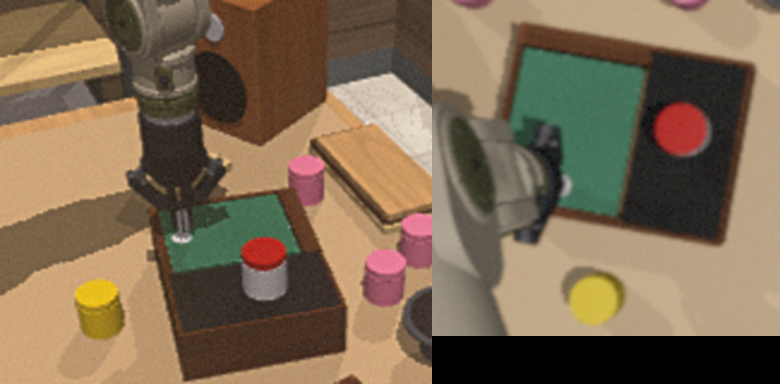

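move_arm(
  commands=[
    [[-0.07,0.03,-0.1],[0,0,0],-1],
    [[0,0,-0.1],[0,0,0],-1],
    [[0,0,-0.1],[0,0,0],-1],
    [[0,0,-0.05],[0,0,0],-1],
    [[0,0,-0.05],[0,0,0],-1],
  ],
)

```text
clock: 7.55
tcp_pos: [0.517, 0.2542, 0.0959]
orientation: [0.0, 0.772, 0.636, 0.0]
wrist_force: [-1.9, -0.5, 5.5]
finger_gap: 0.0
```

move_arm(
  commands=[
    [[0,0,-0.04],[0,0,0],-1],
    [[0,0,-0.03],[0,0,0],-1],
    [[0,0,0],[0,0,0],-1],
  ],
)

```text
clock: 7.85
tcp_pos: [0.5171, 0.2541, 0.0932]
orientation: [0.0, 0.772, 0.636, 0.0]
wrist_force: [-1.4, -0.3, 4.1]
finger_gap: 0.0003
```

move_arm(
  commands=[
    [[0,0,0.4],[0,0,0],-1],
    [[-0.2,0,0.8],[0,0,0],-1],
    [[-0.4,0,0.9],[0,0,0],-1],
    [[-0.4,0,0.9],[0,0,0],-1],
    [[-0.4,0,0.5],[0,0,0],-1],
  ],
)

```text
clock: 8.35
tcp_pos: [0.4615, 0.2544, 0.2355]
orientation: [0.001, 0.772, 0.636, 0.002]
wrist_force: [1.1, -1.1, -0.9]
finger_gap: 0.0003
```

move_arm(
  commands=[
    [[-0.4,0.3,0.4],[0,0,0],-1],
    [[-0.4,0.3,0.4],[0,0,0],-1],
    [[-0.4,0.3,0.2],[0,0,0],-1],
    [[0,0.4,0],[0,0,0],-1],
    [[0,0.2,0],[0,0,0],-1],
  ],
)

```text
clock: 8.85
tcp_pos: [0.4133, 0.3154, 0.2726]
orientation: [0.0, 0.772, 0.636, 0.001]
wrist_force: [0.2, -0.1, 0.1]
finger_gap: 0.0
```

move_arm(
  commands=[
    [[0,0,0],[0,0,0],-1],
    [[0,0,0],[0,0,0],-1],
    [[0,0,0],[0,0,0],-1],
    [[0,0,0],[0,0,0],-1],
    [[0,0,0],[0,0,0],-1],
  ],
)

```text
clock: 9.35
tcp_pos: [0.4133, 0.3137, 0.2725]
orientation: [0.0, 0.772, 0.635, -0.0]
wrist_force: [-0.1, -0.8, 0.2]
finger_gap: -0.0002
```

```bash
python3 tin.py 7
```

```text
[0.41324676 0.3138375  0.2727155 ]
[289.48768473 165.07881773] [281, 159, 18, 14, 203] [0.57420106 0.10652009 0.138     ] chest 0.012655524910774872 -0.0783064288835152
[282.99447514 218.04972376] [273, 208, 21, 22, 362] [0.57765968 0.11124183 0.138     ] chest 0.01514427662416383 -0.0730089731140893
```

View pics/c7.png

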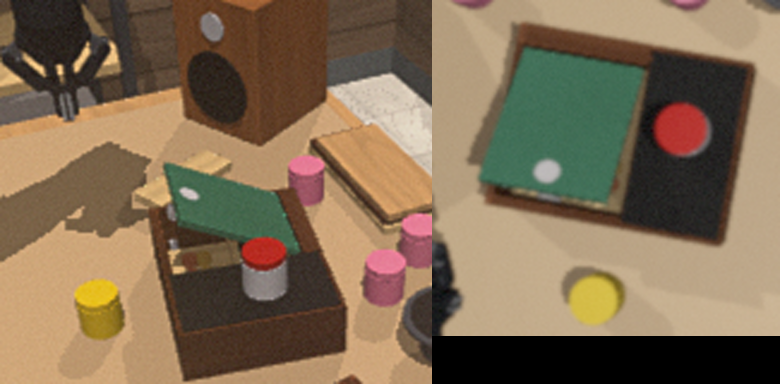

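View pics/s7.png

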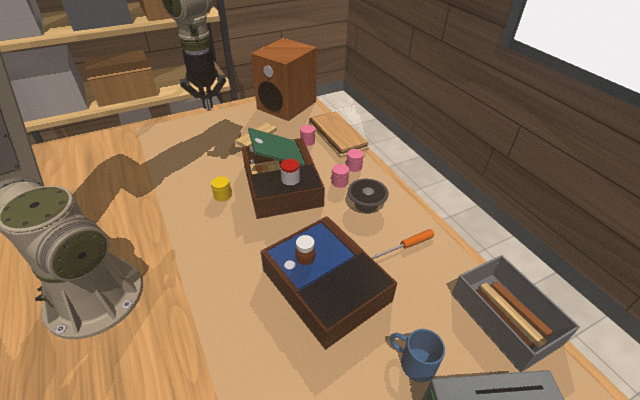

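The green lid is ajar and the tin stands upright on the mat, cap at (289,165) in the side view. The blue lid is shut with the jar still on it, and the arm is clear.

```bash
python3 -c "
from h import *
print(job.hand_in())"
```

```text
the job is handed in; nothing more can be done
None
```

The job is done and handed in at about 9.5 s of the 43 s allowed.

- **Tin:** I pushed the red-capped tin sideways with the fingers partly open, so both cradled it low down. It slid about 144 mm and stayed upright in every picture I took. It now stands wholly on the rubber mat, with its centre at about chest (0.014, -0.075) m. The nearest mat edge is about 27 mm beyond the tin's rim. The two views disagree by about 5 mm on where it stands (y -0.078 from the side, -0.073 from the top), well inside that margin.
- **Green lid:** I then pressed the touch spot with shut fingers, nearly 6 mm down. The force was 5.5 N partway down and 4.1 N at the bottom. After I lifted away, the lid rose and stayed ajar. I checked this by eye and did not measure its angle.
- **Everything else:** In the last pictures the blue lid is shut with the jar in place, nothing else appears to have moved, and the robot is touching nothing.

One thing did not go as intended. The first quick descent beside the tin overshot by about 6 mm before settling, without touching anything, so I moved more slowly after that. No check failed.

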